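# Zero the cable meter and put its guide shoes away

### The job

Close down the cable-measuring place: turn the reset knobs of both counters on the cable meter back to their zero stops, pull open the drawer of the small bench cabinet, put every guide shoe that lies on the bench into the drawer, and then push the drawer fully shut. Leave the tape roll, the screwdriver and the wrench where they are.

Things in the scene. Friction and masses are not known exactly. Their poses are not given: they have to be found in the camera images.
- meter: Grey cable meter box, fixed, 220 mm (its x) by 115 mm (its y) by 50 mm high, measuring wheel on its -y flank; origin at the centre of its underside. On top two counters (white dials 82 mm across) with black reset knobs, at x = -48 mm (near counter) and x = +48 mm (far counter), y = 0. On each dial stands a steel stop pin 7 mm high, 33 mm from the axis.
- near_knob (a joint): Joint of the near counter's reset knob, in rad: 0 at the zero stop, grows clockwise seen from above, up to 4.6; stays where it is left (friction about 0.04 N m). Zeroing turns it counter-clockwise until its steel pointer meets the steel stop pin on the dial.
- far_knob (a joint): Joint of the far counter's reset knob, in rad: 0 at the zero stop, grows clockwise seen from above, up to 4.6; stays where it is left (friction about 0.04 N m). Zeroing turns it counter-clockwise until its steel pointer meets the steel stop pin on the dial.
- near_grip (a point): Middle of the near counter's knob, on its upright axis, 83 mm above the table. Black round foot (diameter 44 mm) with a bar grip 42 mm long (point x), 14 mm thick (point y), 32 mm high, its top 7 mm above this point. Turns with the knob; a short steel pointer sticks out at the foot towards the point's -x. At zero its axes are parallel to the meter's.
- far_grip (a point): Middle of the far counter's knob, on its upright axis, 83 mm above the table. Black round foot (diameter 44 mm) with a bar grip 42 mm long (point x), 14 mm thick (point y), 32 mm high, its top 7 mm above this point. Turns with the knob; a short steel pointer sticks out at the foot towards the point's -x. At zero its axes are parallel to the meter's.
- drawer (a joint): Drawer of the grey steel bench cabinet (fixed; 260 mm deep, 300 mm wide, 100 mm high), opening in m: 0 shut, up to 0.18 fully out; the drawer slides towards the robot, along the -x of drawer_handle, and stays where left (about 1 N friction). Its front plate is 15 mm thick and its top edge is 88 mm above the table.
- drawer_handle (a point): Middle of the drawer's steel bar handle: a round bar 11 mm thick and 120 mm long, along the point's y, 35 mm in front of the drawer's face, 62 mm above the table (38 mm below the cabinet's top). Can be pinched from above with the fingers closing along the point's x. Moves with the drawer; point x points straight into the cabinet.
- drawer_in (a point): Middle of the front edge of the drawer's inner floor, at the front plate, 22 mm above the table, 56 mm behind the handle bar; moves with the drawer, axes as drawer_handle. The inside runs 215 mm back (x) and 129 mm to either side (y), walls 56 mm high. With the drawer open by q m, the floor from x = 0 to x = q - 0.006 is clear of the cabinet's top plate.
- shoe1: Cable guide shoe: grey plastic block 50 mm long (x), 26 mm wide (y), 32 mm high, with a straight groove along x in its top (8 mm wide, 16 mm deep); about 50 g; origin at the centre of its underside. May be absent.
- shoe2: Cable guide shoe: grey plastic block 50 mm long (x), 30 mm wide (y), 32 mm high, with a straight groove along x in its top (12 mm wide, 16 mm deep); about 58 g; origin at the centre of its underside. May be absent.
- shoe3: Cable guide shoe: grey plastic block 50 mm long (x), 34 mm wide (y), 32 mm high, with a straight groove along x in its top (16 mm wide, 16 mm deep); about 66 g; origin at the centre of its underside. May be absent.
- shoe4: Cable guide shoe: grey plastic block 50 mm long (x), 38 mm wide (y), 32 mm high, with a straight groove along x in its top (20 mm wide, 16 mm deep); about 74 g; origin at the centre of its underside. May be absent.
- tape: Yellow tape roll lying on the bench, 96 mm across, 19 mm high; origin at the centre of its underside. To be left alone.
- driver: Screwdriver with black handle lying across the bench near the robot. To be left alone.
- wrench: Steel wrench, 140 mm long, lying on the bench near the cabinet. To be left alone.
Things that resemble listed ones, but are neither listed nor needed, are in the scene too. Leave any turquoise look-alike of the shoe2 alone.

How it is judged:
On the way, in this order (a step that is already met when the one before it is completed fails the run):
1. the drawer is pulled open by more than 120 mm (value of joint drawer above 0.12 m), for 0.2 s.
2. every guide shoe lies in the open drawer (x of shoe1 in the frame of drawer_in between -0.001 and 0.216 m and y of shoe1 in the frame of drawer_in between -0.13 and 0.13 m and z of shoe1 in the frame of drawer_in between -0.01 and 0.052 m and x of shoe2 in the frame of drawer_in between -0.001 and 0.216 m and y of shoe2 in the frame of drawer_in between -0.13 and 0.13 m and z of shoe2 in the frame of drawer_in between -0.01 and 0.052 m and x of shoe3 in the frame of drawer_in between -0.001 and 0.216 m and y of shoe3 in the frame of drawer_in between -0.13 and 0.13 m and z of shoe3 in the frame of drawer_in between -0.01 and 0.052 m and x of shoe4 in the frame of drawer_in between -0.001 and 0.216 m and y of shoe4 in the frame of drawer_in between -0.13 and 0.13 m and z of shoe4 in the frame of drawer_in between -0.01 and 0.052 m and value of joint drawer above 0.03 m), for 0.2 s.
3. the drawer is pushed shut (value of joint drawer below 0.008 m), for 0.2 s.
At the end, for the whole second after the job is handed in: Both reset knobs are within 0.07 rad of their zero stops, the drawer is shut to within 8 mm, and every guide shoe present lies at rest inside the drawer (value of joint each of near_knob, far_knob below 0.07 rad and value of joint drawer below 0.008 m and x of shoe1 in the frame of drawer_in between -0.001 and 0.216 m and y of shoe1 in the frame of drawer_in between -0.13 and 0.13 m and z of shoe1 in the frame of drawer_in between -0.01 and 0.052 m and x of shoe2 in the frame of drawer_in between -0.001 and 0.216 m and y of shoe2 in the frame of drawer_in between -0.13 and 0.13 m and z of shoe2 in the frame of drawer_in between -0.01 and 0.052 m and x of shoe3 in the frame of drawer_in between -0.001 and 0.216 m and y of shoe3 in the frame of drawer_in between -0.13 and 0.13 m and z of shoe3 in the frame of drawer_in between -0.01 and 0.052 m and x of shoe4 in the frame of drawer_in between -0.001 and 0.216 m and y of shoe4 in the frame of drawer_in between -0.13 and 0.13 m and z of shoe4 in the frame of drawer_in between -0.01 and 0.052 m and linear speed of each of shoe1, shoe2, shoe3, shoe4 below 0.03 m/s); the robot touches nothing.
It fails at once if the tape roll is shifted by more than 30 mm (distance of tape from where it was at the start of the episode above 0.03 m).
It fails at once if the screwdriver is shifted by more than 30 mm (distance of driver from where it was at the start of the episode above 0.03 m).
It fails at once if the wrench is shifted by more than 30 mm (distance of wrench from where it was at the start of the episode above 0.03 m).
Of shoe1, shoe2, shoe3, shoe4 only 2 to 4 are there at a start; the rules pass over those that are not, and their reading is None.
At some moment in a run one of shoe1, shoe2, shoe3, shoe4 may be knocked a few centimetres aside while the robot is not near it.
Once in a run the grip may slacken for a moment while it holds something.
It also fails if it takes over 210 s, if anything falls off the work surface, if the arm or the gripper's body presses on something with over 40 N, if the wrist force passes 120 N, or if a joint passes its speed limit or range.

### The arm

A 6-joint arm with a two-finger parallel gripper is mounted at the origin on the work surface. World frame = base frame: x ahead of the robot, y to its left, z up, the work surface at z = 0. Lengths are in m, angles in rad, forces in N, time in s.
With the tool pointing down it reaches from about 0.25 to 0.775 m from the base axis. Payload 4 kg.
Tool frame: the origin (TCP) lies midway between the tips of the shut fingers; the grasp point (between the pads) lies 19 mm behind it (robot.grasp_offset is the distance from the TCP to the grasp point, in m); z points along the fingers, y is the direction in which the jaws open and shut (so a half turn about z gives the same grasp; the last joint's range is limited). The gripper opens to 94 mm and grips with 3 to 60 N. Pads are 16 mm wide; open, the fingers measure 119 mm over their backs; the gripper's body (75 mm by 177 mm) begins 78 mm behind the grasp point.
Start: joints at [1.093, 0.087, 1.371, -0, 1.684, -0.103], TCP at [0.201, 0.512, 0.206] pointing down, gripper open.
Joint ranges: [-3.1, 3.1], [-0.76, 2.03], [0.27, 2.55], [-1.08, 4.22], [0.17, 2.65], [-2.57, 2.57]. Speed limits (rad/s): [2.79, 2.79, 3.14, 3.14, 3.14, 3.14].

### API

Orientations are given as [roll, pitch, yaw] about the fixed x, y, z axes, in that order (R = Rz(yaw) Ry(pitch) Rx(roll)).
In Python, from bench import status, viewer, order, robot gives the robot as it stands. The module is installed in compiled form; this text tells all that it offers.
- The arm moves only by the tool move_arm, never from a script. Its argument "targets" is a list of rows, each a list of 3 entries, a list of its own where there are three numbers: the shift along the tool's x, y, z in mm, then the turn, a rotation vector about the tool's x, y, z in degrees, then the opening, from -1 (shut) to 1 (fully open). A call has 1 to 20 rows; each row is the pose to reach, as a shift and turn from the pose commanded when the call began, along the tool's axes at that moment; what a row does not reach only later rows make up. A row lasts 1/8 s, in which the tool goes at most 62.5 mm and 10.7 degrees, less where a joint would pass 70% of its speed; a pose out of reach is approached as far as the arm can. A call with a gripper value outside its range is refused whole. The fingers move at their own pace and stop on an object; the grip force is fixed at half the most. Time passes only in rows, so rows that repeat a pose let the fingers close. It gives the time, the measured TCP pose, the force and the opening at its end, in the units of the state.
- status.get_obs(): the state, without advancing time (a new reading comes with each control period).
- viewer.snapshot(name): name is "scene" or "top" or "wrist"; returns the picture (420x560x3 uint8, red, green, blue); there is no depth.
- viewer.camera_model(name): a dict with "K" (3x3 intrinsics, pixels), "xyz" and "attitude" of the camera in the world; the wrist camera has in their place "T_tool_cam" (4x4, takes a point from camera to tool coordinates, whose origin is the TCP and whose axes are the flange's). Camera axes: x right, y up, looking along -z (the intrinsics and any distortion apply to the point x, -y, -z); pixel columns grow to the right and rows downward; lengths in m; the calibration is good to about 2 mm. A picture is of the moment at which its call begins: read the wrist's pose just before it. camera_model takes no time and is no camera call.
- order.close_job(): hands the job in, once; it reports no verdict.
The state is a dict: "time": time; "joint_positions": joint angles; "qvel": joint speeds; "joint_torque": joint torques, N m; "tool_pos": TCP position; "ee_rot": TCP orientation; "wrist_force": force on the tool from outside, world axes, zero at the start; "wrist_torque": the same for the moment, N m; "width": finger opening in m.
Only numpy, scipy, OpenCV 4.12 (cv2) and the standard library are available. Lean on these libraries where they do the work, as an engineer would, in place of code of your own. Each camera call takes 0.05 s, during which the arm holds its last target. There are 200 camera calls.

## Working session

There is one attempt and no reset: what is moved stays moved. The work goes in short steps, Python scripts to look and compute and a tool call to move; the robot and the scene stay as the last step left them, time stands still between calls to the robot, and variables do not carry over. Pictures are saved under pics/ and viewed, about 12 in all and at most 16, crops included, and the job is handed in when it is done.

Besides the shell and the picture viewer there is one more tool, called after ">>>" as a command line: name --argument value ..., lists and objects as JSON in quotes. move_arm: Moves the arm, as the interface text tells. Its arguments: {"type":"object","properties":{"targets":{"type":"array"}},"required":["targets"]}

```bash
mkdir -p pics; cat > h.py <<'E'
import numpy as np, cv2
from bench import status, viewer, order, robot
from scipy.spatial.transform import Rotation as R
def rot(a):
    a=np.array(a,float)
    return a if a.shape==(3,3) else (R.from_euler('xyz',a).as_matrix() if a.size==3 else R.from_quat(a).as_matrix())
def tool():
    o=status.get_obs(); T=np.eye(4); T[:3,:3]=rot(o['ee_rot']); T[:3,3]=o['tool_pos']; return T
def cam(n):
    m=viewer.camera_model(n); K=np.array(m['K'])
    if 'T_tool_cam' in m: T=tool()@np.array(m['T_tool_cam'])
    else:
        T=np.eye(4); T[:3,:3]=rot(m['attitude']); T[:3,3]=m['xyz']
    return K,T,m
def snap(n,f):
    K,T,m=cam(n); im=viewer.snapshot(n); cv2.imwrite('pics/'+f,im[:,:,::-1]); np.savez('pics/'+f[:-4]+'.npz',K=K,T=T); return im,K,T
def px2w(K,T,uv,z):
    uv=np.atleast_2d(uv).astype(float); d=np.c_[(uv[:,0]-K[0,2])/K[0,0],-(uv[:,1]-K[1,2])/K[1,1],-np.ones(len(uv))]@T[:3,:3].T
    return T[:3,3]+d*((z-T[2,3])/d[:,2])[:,None]
def w2px(K,T,P):
    p=(np.atleast_2d(P)-T[:3,3])@T[:3,:3]; return np.c_[K[0,2]+K[0,0]*p[:,0]/-p[:,2],K[1,2]-K[1,1]*p[:,1]/-p[:,2]]
def load(f):
    d=np.load('pics/'+f+'.npz'); return cv2.imread('pics/'+f+'.png'),d['K'],d['T']
E
python3 - <<'E'
from h import *
for n in ['top','scene','wrist']:
    im,K,T=snap(n,n+'0.png'); print(n,viewer.camera_model(n))
print(status.get_obs())
a=cv2.imread('pics/top0.png');cv2.imwrite('pics/top0b.png',cv2.resize(a,(800,600),interpolation=cv2.INTER_CUBIC))
E
```

```text
top {'K': array([[498.56290735,   0.        , 274.67821277],
       [  0.        , 498.56290735, 205.52079138],
       [  0.        ,   0.        ,   1.        ]]), 'xyz': array([ 0.32103508, -0.07550274,  1.32480863]), 'attitude': array([ 0.22383031, -0.00466994, -1.46886336])}
scene {'K': array([[517.07039602,   0.        , 279.19432971],
       [  0.        , 517.07039602, 213.10883274],
       [  0.        ,   0.        ,   1.        ]]), 'xyz': array([ 1.57969551, -0.09821895,  0.79156786]), 'attitude': array([0.96416889, 0.02396168, 1.50142607])}
wrist {'K': array([[350.56777615,   0.        , 277.75672899],
       [  0.        , 350.56777615, 207.99670238],
       [  0.        ,   0.        ,   1.        ]]), 'T_tool_cam': array([[-6.98679639e-04,  9.70535370e-01,  2.40957687e-01,
         7.01377383e-02],
       [ 9.99999140e-01,  4.10752197e-04,  1.24515431e-03,
         4.34759570e-04],
       [ 1.10949240e-03,  2.40958350e-01, -9.70534823e-01,
        -1.79649909e-01],
       [ 0.00000000e+00,  0.00000000e+00,  0.00000000e+00,
         1.00000000e+00]])}
{'time': 0.15, 'joint_positions': array([ 1.09289551e+00,  8.77905138e-02,  1.37188491e+00,  1.02769604e-05,
        1.68358855e+00, -1.03100280e-01]), 'qvel': array([ 0.00015002, -0.00287721, -0.00227073, -0.000158  , -0.00019425,
        0.00039015]), 'joint_torque': array([ 1.57038470e-03, -3.40640938e+01, -3.02793610e+01,  7.18954322e-02,
        3.04865080e-02, -1.27260237e-04]), 'tool_pos': array([0.20115852, 0.51145137, 0.20458142]), 'ee_rot': array([-3.13993127e+00, -1.82166807e-04,  2.76679311e+00]), 'wrist_force': array([-0.10710021, -0.22683676, -0.30269086]), 'wrist_torque': array([ 0.0200527 , -0.01275332, -0.0081164 ]), 'width': 0.09360411908665897}
```

View pics/top0b.png

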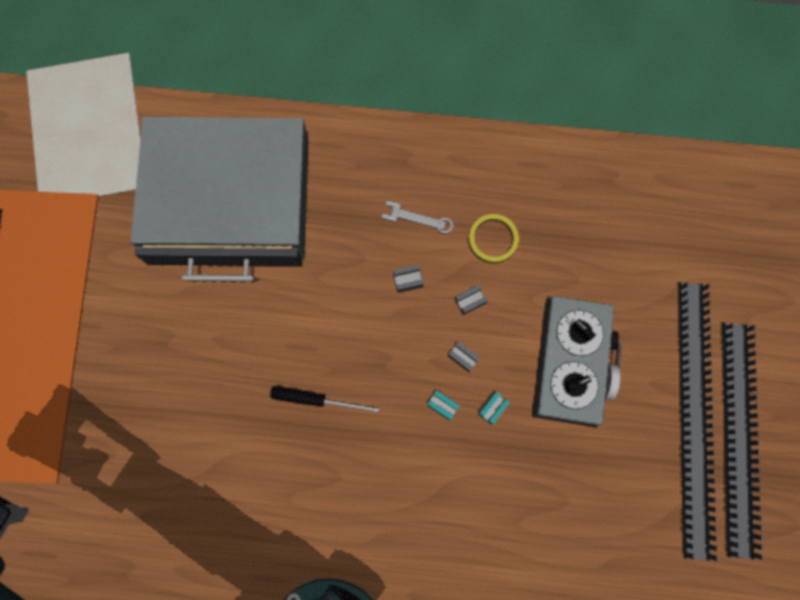

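View pics/scene0.png

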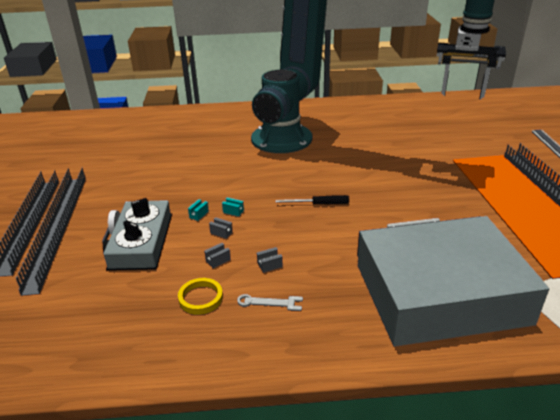

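The top view shows the cabinet handle at about (218,278), grey shoes at (408,279), (471,299) and (463,356), and turquoise decoys at (443,404) and (494,407). The meter dials are at (581,332) and (576,385), in 800x600 pixels.

```bash
python3 - <<'E'
from h import *
im,K,T=load('top0')
s=.7
for n,uv,z in [('shoeA',(408,277),.032),('B',(471,298),.032),('C',(463,355),.032),('knobfar',(582,332),.08),('knobnear',(576,384),.08),('hL',(183,278),.062),('hR',(254,278),.062),('cabFL',(135,243),.1),('cabFR',(300,248),.1),('cabBL',(142,118),.1),('cabBR',(304,119),.1),('mTL',(552,298),.05),('mTR',(612,305),.05),('mBL',(540,416),.05),('mBR',(600,424),.05),('tape',(494,238),.019),('dr1',(272,394),.01),('dr2',(378,409),.01),('wr1',(385,210),.005),('wr2',(450,226),.005)]:
    print(n,px2w(K,T,np.array(uv)*s,z)[0].round(3))
hsv=cv2.cvtColor(im,cv2.COLOR_BGR2HSV)
m=((hsv[...,1]<70)&(hsv[...,2]>40)).astype('uint8')*255
m[:,:265]=0;m[:,360:]=0;m[:180]=0;m[270:]=0
m=cv2.morphologyEx(m,cv2.MORPH_CLOSE,np.ones((3,3)))
for c in cv2.findContours(m,0,1)[0]:
    if cv2.contourArea(c)<60: continue
    P=px2w(K,T,c[:,0,:],.032)[:,:2]
    r=cv2.minAreaRect((P*1000).astype('float32')); print(r, cv2.contourArea(c))
crop=im[180:300,260:450]; cv2.imwrite('pics/c1.png',cv2.resize(crop,None,fx=4,fy=4,interpolation=cv2.INTER_CUBIC))
E
```

```text
shoeA [ 0.649 -0.077  0.032]
B [ 0.621 -0.198  0.032]
C [ 0.513 -0.192  0.032]
knobfar [ 0.569 -0.394  0.08 ]
knobnear [ 0.476 -0.387  0.08 ]
hL [0.597 0.331 0.062]
hR [0.611 0.202 0.062]
cabFL [0.644 0.415 0.1  ]
cabFR [0.665 0.12  0.1  ]
cabBL [0.885 0.446 0.1  ]
cabBR [0.915 0.145 0.1  ]
mTL [ 0.632 -0.344  0.05 ]
mTR [ 0.63  -0.454  0.05 ]
mBL [ 0.416 -0.334  0.05 ]
mBR [ 0.413 -0.44   0.05 ]
tape [ 0.746 -0.234  0.019]
dr1 [0.409 0.149 0.01 ]
dr2 [ 0.402 -0.047  0.01 ]
wr1 [ 0.786 -0.02   0.005]
wr2 [ 0.766 -0.149  0.005]
((511.82330322265625, -192.16262817382812), (50.1795768737793, 32.32913589477539), 58.48318099975586) 211.5
((619.2802734375, -196.9092254638672), (35.98993682861328, 53.62840270996094), 33.734901428222656) 228.5
((648.0111083984375, -76.60733032226562), (41.99274444580078, 51.79559326171875), 20.282428741455078) 255.0
```

View pics/c1.png

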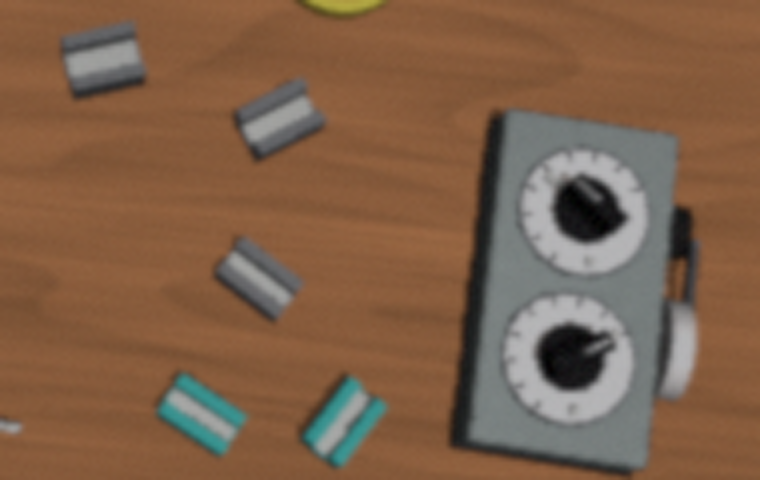

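```bash
cat >> h.py <<'E'
def plan(*wps):
    """wps: (x,y,z,yawdeg) -> shifts/turns from current pose"""
    T=tool(); p0=T[:3,3]; last=(p0,T[:3,:3])
    for w in wps:
        p=np.array(w[:3]); Rt=R.from_euler('xyz',[180,0,w[3]],degrees=True).as_matrix()
        s=T[:3,:3].T@(p-p0)*1000; t=np.degrees(R.from_matrix(T[:3,:3].T@Rt).as_rotvec())
        n=max(np.linalg.norm(p-last[0])/.0625, np.degrees(np.linalg.norm(R.from_matrix(last[1].T@Rt).as_rotvec()))/10.7)
        print(s.round(1).tolist(),t.round(1).tolist(),'rows>=%.1f'%n); last=(p,Rt)
    o=status.get_obs(); print('t',o['time'],'pos',o['tool_pos'].round(4),'rpy',np.degrees(o['ee_rot']).round(1),'F',o['wrist_force'].round(1),'w',round(o['width'],4),'q6',o['joint_positions'][5].round(2))
E
python3 -c "
from h import *
plan((.55,.26,.25,96))"
```

```text
[-416.7, -106.4, -45.3] [-0.1, 0.0, 62.5] rows>=6.9
t 0.15 pos [0.2012 0.5115 0.2046] rpy [-179.9   -0.   158.5] F [-0.1 -0.2 -0.3] w 0.0936 q6 -0.1
```

>>> move_arm --targets '[[[-417,-106,-45],[0,0,62.5],1],[[-417,-106,-45],[0,0,62.5],1],[[-417,-106,-45],[0,0,62.5],1],[[-417,-106,-45],[0,0,62.5],1],[[-417,-106,-45],[0,0,62.5],1],[[-417,-106,-45],[0,0,62.5],1],[[-417,-106,-45],[0,0,62.5],1],[[-417,-106,-45],[0,0,62.5],1],[[-417,-106,-45],[0,0,62.5],1],[[-417,-106,-45],[0,0,62.5],1]]'

```text
time: 1.4
tool_pos: [0.5495, 0.2616, 0.2504]
ee_rot: [-3.141, -0.0, 1.678]
wrist_force: [-1.1, 0.2, 0.1]
width: 0.0939
```

```bash
python3 - <<'E'
from h import *
im,K,T=snap('wrist','w1.png')
plan((.604,.267,.1,96))
g=cv2.cvtColor(im,cv2.COLOR_RGB2HSV); 
E
```

```text
[-0.6, 54.8, 150.6] [-0.0, -0.0, 0.1] rows>=2.6
t 1.45 pos [0.5495 0.2617 0.2506] rpy [-180.    -0.    96.1] F [-0.8  0.8  0.1] w 0.0942 q6 0.24
```

View pics/w1.png

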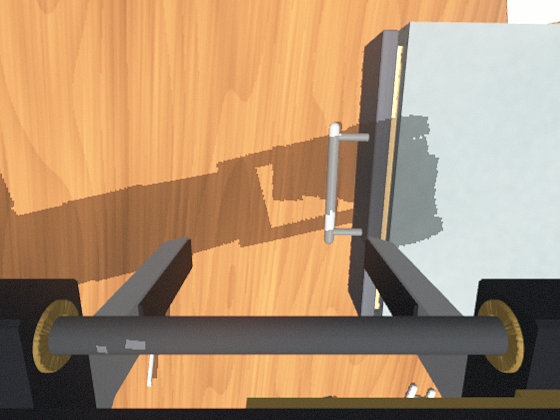

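The wrist view shows the handle bar from (335,126) to (329,241), with the drawer face to its right.

```bash
python3 - <<'E'
from h import *
im,K,T=load('w1')
P=px2w(K,T,[(335,126),(329,241)],.062); c=P.mean(0); d=P[0]-P[1]; yaw=np.degrees(np.arctan2(-d[0],d[1])); print(P.round(4),np.linalg.norm(d),c,yaw)
F=px2w(K,T,[(412,23),(392,205),(376,318)],.1); print(F.round(4))
y=90+yaw
plan((c[0],c[1],.12,y),(c[0],c[1],.045,y))
E
```

```text
[[0.6002 0.3323 0.062 ]
 [0.6116 0.2087 0.062 ]] 0.12409215052593678 [0.60590343 0.27047093 0.062     ] 5.28616237396209
[[0.6473 0.4243 0.1   ]
 [0.6599 0.2643 0.1   ]
 [0.6657 0.1419 0.1   ]]
[2.7, 57.1, 130.6] [-0.0, -0.0, 0.9] rows>=2.3
[2.7, 57.1, 205.6] [-0.0, -0.0, 0.9] rows>=1.2
t 1.45 pos [0.5495 0.2617 0.2506] rpy [-180.    -0.    96.1] F [-0.8  0.8  0.1] w 0.0942 q6 0.24
```

>>> move_arm --targets '[[[3,57,130],[0,0,-0.9],-0.45],[[3,57,130],[0,0,-0.9],-0.45],[[3,57,130],[0,0,-0.9],-0.45],[[3,57,130],[0,0,-0.9],-0.45],[[3,57,130],[0,0,-0.9],-0.45],[[3,57,130],[0,0,-0.9],-0.45],[[3,57,130],[0,0,-0.9],-0.45],[[3,57,130],[0,0,-0.9],-0.45]]'

```text
time: 2.45
tool_pos: [0.6071, 0.2695, 0.1213]
ee_rot: [3.14, -0.0, 1.692]
wrist_force: [-0.8, 1.0, 0.3]
width: 0.0263
```

```bash
python3 - <<'E'
from h import *
plan((.606,.2705,.045,95.3))
E
```

```text
[1.1, -1.1, 76.3] [0.1, -0.0, 1.6] rows>=1.2
t 2.45 pos [0.6071 0.2695 0.1213] rpy [179.9  -0.   96.9] F [-0.8  1.   0.3] w 0.0263 q6 0.21
```

>>> move_arm --targets '[[[1,-1,40],[0,0,1.6],-0.45],[[1,-1,76],[0,0,1.6],-0.45],[[1,-1,76],[0,0,1.6],-0.45],[[1,-1,76],[0,0,1.6],-1],[[1,-1,76],[0,0,1.6],-1],[[1,-1,76],[0,0,1.6],-1],[[1,-1,76],[0,0,1.6],-1]]'

```text
time: 3.32
tool_pos: [0.6071, 0.2709, 0.0471]
ee_rot: [3.138, -0.001, 1.664]
wrist_force: [-1.5, -0.5, 5.7]
width: 0.0101
```

```bash
python3 - <<'E'
from h import *
a=np.radians(5.3)
plan((.606,.2705,.045,95.3),(.606-.175*np.cos(a),.2705-.175*np.sin(a),.045,95.3))
E
```

```text
[-0.3, -1.2, 2.0] [0.2, -0.1, 0.0] rows>=0.0
[-0.2, -176.2, 1.4] [0.2, -0.1, 0.0] rows>=2.8
t 3.325 pos [0.6071 0.2709 0.0471] rpy [ 1.798e+02 -1.000e-01  9.530e+01] F [-1.5 -0.5  5.7] w 0.0101 q6 0.24
```

Bar gripped (10 mm). Pull slowly by 172 mm.

>>> move_arm --targets '[[[0,-15,0],[0,0,0],-1],[[0,-35,0],[0,0,0],-1],[[0,-55,0],[0,0,0],-1],[[0,-75,0],[0,0,0],-1],[[0,-95,0],[0,0,0],-1],[[0,-115,0],[0,0,0],-1],[[0,-135,0],[0,0,0],-1],[[0,-155,0],[0,0,0],-1],[[0,-168,0],[0,0,0],-1],[[0,-172,0],[0,0,0],-1],[[0,-172,0],[0,0,0],-1],[[0,-172,0],[0,0,0],-1]]'

```text
time: 4.82
tool_pos: [0.4361, 0.2548, 0.0469]
ee_rot: [3.137, -0.001, 1.664]
wrist_force: [-0.3, -0.5, 6.7]
width: 0.01
```

>>> move_arm --targets '[[[0,0,0],[0,0,0],-0.4],[[0,0,0],[0,0,0],-0.4],[[0,0,0],[0,0,0],-0.4],[[0,0,-60],[0,0,0],-0.4],[[0,0,-120],[0,0,0],-0.4],[[0,0,-180],[0,0,0],-0.4],[[0,0,-200],[0,0,0],-0.4],[[0,0,-200],[0,0,0],-0.4]]'

```text
time: 5.82
tool_pos: [0.4355, 0.2548, 0.2465]
ee_rot: [3.137, -0.001, 1.664]
wrist_force: [-1.1, 0.3, -0.3]
width: 0.0285
```

```bash
python3 - <<'E'
from h import *
# hover over shoe A (wide), jaw across its width: rect (648,-77) long axis
plan((.648,-.077,.23,110))
E
```

```text
[-350.1, 180.7, 16.7] [0.2, -0.1, -14.7] rows>=6.3
t 5.825 pos [0.4355 0.2548 0.2465] rpy [ 1.798e+02 -1.000e-01  9.530e+01] F [-1.1  0.3 -0.3] w 0.0285 q6 0.32
```

>>> move_arm --targets '[[[-350,180,0],[0,0,-14.7],0.4],[[-350,180,0],[0,0,-14.7],0.4],[[-350,180,0],[0,0,-14.7],0.4],[[-350,180,0],[0,0,-14.7],0.4],[[-350,180,0],[0,0,-14.7],0.4],[[-350,180,0],[0,0,-14.7],0.4],[[-350,180,0],[0,0,-14.7],0.4],[[-350,180,0],[0,0,-14.7],0.4],[[-350,180,0],[0,0,-14.7],0.4],[[-350,180,0],[0,0,-14.7],0.4]]'

```text
time: 7.08
tool_pos: [0.6457, -0.0758, 0.2445]
ee_rot: [-3.142, -0.001, 1.922]
wrist_force: [0.5, -0.2, -0.0]
width: 0.0657
```

```bash
cat >> h.py <<'E'
def shoes(im,K,T,z=.032):
    hsv=cv2.cvtColor(im,cv2.COLOR_RGB2HSV); m=((hsv[...,1]<60)&(hsv[...,2]>45)).astype('uint8')*255
    m=cv2.morphologyEx(m,cv2.MORPH_OPEN,np.ones((3,3))); out=[]
    for c in cv2.findContours(m,0,1)[0]:
        if cv2.contourArea(c)<300: continue
        P=px2w(K,T,c[:,0,:],z)[:,:2]*1000; (x,y),(w,h),a=cv2.minAreaRect(P.astype('float32'))
        if w<h: w,h,a=h,w,a+90
        if 40<w<75 and 22<h<60: out.append((x/1000,y/1000,a)); print('shoe',round(x),round(y),'L%.0f W%.0f ang%.0f'%(w,h,a),'px',c[:,0,:].mean(0).round())
    return out
E
python3 - <<'E'
from h import *
im,K,T=snap('wrist','w2.png')
for s in shoes(im,K,T): plan((s[0],s[1],.1,s[2]),(s[0],s[1],.006,s[2]))
snap('top','top1.png')
a=np.hstack([cv2.imread('pics/w2.png')[:300],cv2.imread('pics/top1.png')[60:360]]);cv2.imwrite('pics/v3.png',cv2.resize(a,(800,214)))
E
```

```text
shoe 620 -193 L58 W35 ang122 px [227. 270.]
shoe 515 -189 L58 W30 ang58 px [139. 236.]
shoe 650 -74 L52 W37 ang110 px [282. 185.]
shoe 430 -153 L55 W34 ang62 px [ 78. 184.]
[-101.3, -64.9, 144.8] [0.0, -0.0, -12.3] rows>=3.0
[-101.3, -65.0, 238.8] [0.0, -0.0, -12.3] rows>=1.5
t 7.125 pos [ 0.6459 -0.0759  0.2448] rpy [180.   -0.  110.1] F [-0.2  0.1  0.4] w 0.0654 q6 -0.56
[-60.9, -162.2, 144.7] [0.0, -0.0, 52.2] rows>=4.9
[-60.9, -162.3, 238.7] [0.0, -0.0, 52.2] rows>=1.5
t 7.125 pos [ 0.6459 -0.0759  0.2448] rpy [180.   -0.  110.1] F [-0.2  0.1  0.4] w 0.0654 q6 -0.56
[-0.1, 4.5, 144.8] [0.0, -0.0, 0.5] rows>=2.3
[-0.1, 4.5, 238.8] [0.0, -0.0, 0.5] rows>=1.5
t 7.125 pos [ 0.6459 -0.0759  0.2448] rpy [180.   -0.  110.1] F [-0.2  0.1  0.4] w 0.0654 q6 -0.56
[2.0, -229.6, 144.7] [0.0, -0.0, 48.1] rows>=4.5
[2.0, -229.6, 238.7] [0.0, -0.0, 48.1] rows>=1.5
t 7.125 pos [ 0.6459 -0.0759  0.2448] rpy [180.   -0.  110.1] F [-0.2  0.1  0.4] w 0.0654 q6 -0.56
```

View pics/v3.png

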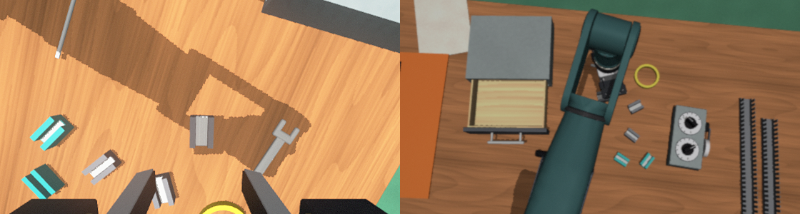

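Drawer is open and the shoe under the gripper is at wrist pixel (282,185). I'll grasp it.

>>> move_arm --targets '[[[0,4.5,60],[0,0,0.5],0.4],[[0,4.5,120],[0,0,0.5],0.4],[[0,4.5,180],[0,0,0.5],0.4],[[0,4.5,220],[0,0,0.5],0.4],[[0,4.5,238],[0,0,0.5],0.4],[[0,4.5,238],[0,0,0.5],0.4],[[0,4.5,238],[0,0,0.5],-1],[[0,4.5,238],[0,0,0.5],-1],[[0,4.5,238],[0,0,0.5],-1],[[0,4.5,238],[0,0,0.5],-1],[[0,4.5,238],[0,0,0.5],-1],[[0,4.5,190],[0,0,0.5],-1],[[0,4.5,130],[0,0,0.5],-1],[[0,4.5,70],[0,0,0.5],-1],[[0,4.5,50],[0,0,0.5],-1],[[0,4.5,50],[0,0,0.5],-1]]'

```text
time: 9.18
tool_pos: [0.6514, -0.076, 0.1965]
ee_rot: [3.138, 0.002, 1.912]
wrist_force: [-0.4, -0.2, -1.5]
width: 0.0381
```

```bash
cat >> h.py <<'E'
HA=np.radians(5.3); HX=np.array([np.cos(HA),np.sin(HA)]); HY=np.array([-HX[1],HX[0]]); DIN=np.array([.4355,.2546])+.056*HX
def D(x,y,z,yaw=95.3): return (*(DIN+x*HX+y*HY),z,yaw)
E
python3 - <<'E'
from h import *
plan(D(.08,.075,.2),D(.08,.075,.033))
E
```

```text
[423.0, 57.3, -4.1] [0.2, 0.1, 14.2] rows>=6.8
[423.3, 56.7, 162.9] [0.2, 0.1, 14.2] rows>=2.7
t 9.175 pos [ 0.6514 -0.076   0.1965] rpy [1.798e+02 1.000e-01 1.095e+02] F [-0.4 -0.2 -1.5] w 0.0381 q6 -0.54
```

>>> move_arm --targets '[[[60,8,-4],[0,0,2],-1],[[120,16,-4],[0,0,5],-1],[[180,24,-4],[0,0,8],-1],[[240,32,-4],[0,0,11],-1],[[300,40,-4],[0,0,14.2],-1],[[360,49,-4],[0,0,14.2],-1],[[410,57,-4],[0,0,14.2],-1],[[423,57,-4],[0,0,14.2],-1],[[423,57,-4],[0,0,14.2],-1],[[423,57,50],[0,0,14.2],-1],[[423,57,110],[0,0,14.2],-1],[[423,57,150],[0,0,14.2],-1],[[423,57,161],[0,0,14.2],-1],[[423,57,161],[0,0,14.2],-1]]'

```text
time: 10.92
tool_pos: [0.5638, 0.3406, 0.0339]
ee_rot: [3.141, -0.0, 1.662]
wrist_force: [-0.5, -0.4, -0.3]
width: 0.0377
```

>>> move_arm --targets '[[[0,0,0],[0,0,0],0.4],[[0,0,0],[0,0,0],0.4],[[0,0,0],[0,0,0],0.4],[[0,0,-60],[0,0,0],0.4],[[0,0,-120],[0,0,0],0.4],[[0,0,-180],[0,0,0],0.4],[[0,0,-210],[0,0,0],0.4],[[0,0,-210],[0,0,0],0.4]]'

```text
time: 11.92
tool_pos: [0.5641, 0.3427, 0.248]
ee_rot: [3.134, -0.003, 1.664]
wrist_force: [0.9, 0.7, 0.1]
width: 0.0657
```

```bash
python3 - <<'E'
from h import *
im,K,T=snap('wrist','w3.png')
plan((.620,-.195,.235,123))
E
```

```text
[-540.2, 6.6, 9.0] [0.2, -0.0, -27.7] rows>=8.6
t 11.975 pos [0.5632 0.3422 0.2445] rpy [ 1.799e+02 -1.000e-01  9.530e+01] F [ 0.3 -0.8 -0.6] w 0.0657 q6 0.37
```

View pics/w3.png

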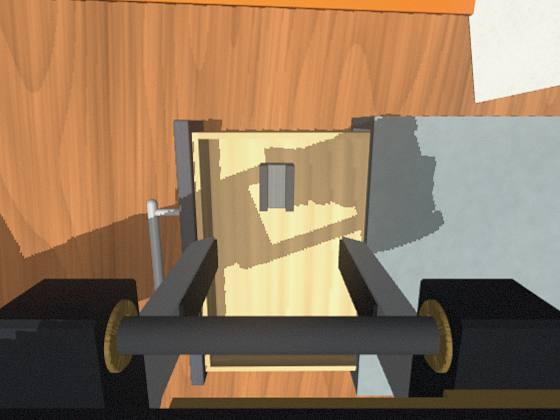

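The first shoe lies upright in the drawer at (277,187). On to shoe B.

>>> move_arm --targets '[[[-540,7,0],[0,0,-27.7],0.4],[[-540,7,0],[0,0,-27.7],0.4],[[-540,7,0],[0,0,-27.7],0.4],[[-540,7,0],[0,0,-27.7],0.4],[[-540,7,0],[0,0,-27.7],0.4],[[-540,7,0],[0,0,-27.7],0.4],[[-540,7,0],[0,0,-27.7],0.4],[[-540,7,0],[0,0,-27.7],0.4],[[-540,7,0],[0,0,-27.7],0.4],[[-540,7,0],[0,0,-27.7],0.4],[[-540,7,0],[0,0,-27.7],0.4],[[-540,7,0],[0,0,-27.7],0.4]]'

```text
time: 13.48
tool_pos: [0.6199, -0.1934, 0.2428]
ee_rot: [-3.141, -0.001, 2.149]
wrist_force: [-0.1, -0.1, 0.5]
width: 0.0656
```

```bash
python3 - <<'E'
from h import *
im,K,T=snap('wrist','w4.png')
for s in shoes(im,K,T): plan((s[0],s[1],.006,s[2]))
E
```

```text
shoe 621 -196 L52 W33 ang123 px [278. 188.]
shoe 514 -191 L53 W31 ang58 px [197. 131.]
[-3.2, -0.8, 237.2] [-0.0, -0.0, 0.0] rows>=3.8
t 13.525 pos [ 0.62   -0.1934  0.2432] rpy [-180.    -0.   123.2] F [-0. -0.  0.] w 0.0661 q6 -0.97
[60.1, -87.7, 237.3] [-0.0, -0.0, 65.5] rows>=6.1
t 13.525 pos [ 0.62   -0.1934  0.2432] rpy [-180.    -0.   123.2] F [-0. -0.  0.] w 0.0661 q6 -0.97
```

>>> move_arm --targets '[[[-3,-1,60],[0,0,0],0.4],[[-3,-1,120],[0,0,0],0.4],[[-3,-1,180],[0,0,0],0.4],[[-3,-1,220],[0,0,0],0.4],[[-3,-1,237],[0,0,0],0.4],[[-3,-1,237],[0,0,0],0.4],[[-3,-1,237],[0,0,0],-1],[[-3,-1,237],[0,0,0],-1],[[-3,-1,237],[0,0,0],-1],[[-3,-1,237],[0,0,0],-1],[[-3,-1,237],[0,0,0],-1],[[-3,-1,190],[0,0,0],-1],[[-3,-1,130],[0,0,0],-1],[[-3,-1,70],[0,0,0],-1],[[-3,-1,45],[0,0,0],-1],[[-3,-1,45],[0,0,0],-1]]'

```text
time: 15.52
tool_pos: [0.6218, -0.1987, 0.2013]
ee_rot: [3.139, 0.004, 2.147]
wrist_force: [0.3, -0.1, -1.3]
width: 0.0338
```

```bash
python3 - <<'E'
from h import *
plan(D(.08,-.005,.2),D(.08,-.005,.033))
E
```

```text
[413.9, 208.9, 0.1] [0.2, 0.2, 27.7] rows>=7.4
[414.7, 208.4, 167.1] [0.2, 0.2, 27.7] rows>=2.7
t 15.525 pos [ 0.6218 -0.1987  0.2013] rpy [179.8   0.3 123. ] F [ 0.3 -0.1 -1.3] w 0.0338 q6 -0.97
```

>>> move_arm --targets '[[[50,25,0],[0,0,4],-1],[[104,52,0],[0,0,8],-1],[[156,78,0],[0,0,12],-1],[[208,105,0],[0,0,16],-1],[[260,131,0],[0,0,20],-1],[[312,157,0],[0,0,24],-1],[[364,183,0],[0,0,27.7],-1],[[414,209,0],[0,0,27.7],-1],[[414,209,0],[0,0,27.7],-1],[[414,209,0],[0,0,27.7],-1],[[414,209,55],[0,0,27.7],-1],[[414,209,110],[0,0,27.7],-1],[[414,209,150],[0,0,27.7],-1],[[414,209,166],[0,0,27.7],-1],[[414,209,166],[0,0,27.7],-1]]'

```text
time: 17.4
tool_pos: [0.5709, 0.2614, 0.0325]
ee_rot: [-3.142, 0.0, 1.662]
wrist_force: [0.1, 1.0, -0.9]
width: 0.0338
```

>>> move_arm --targets '[[[0,0,0],[0,0,0],0.4],[[0,0,0],[0,0,0],0.4],[[0,0,0],[0,0,0],0.4],[[0,0,-60],[0,0,0],0.4],[[0,0,-120],[0,0,0],0.4],[[0,0,-180],[0,0,0],0.4],[[0,0,-210],[0,0,0],0.4],[[0,0,-210],[0,0,0],0.4]]'

```text
time: 18.4
tool_pos: [0.5717, 0.2635, 0.2467]
ee_rot: [3.134, -0.002, 1.664]
wrist_force: [0.1, 0.2, -0.2]
width: 0.066
```

```bash
python3 - <<'E'
from h import *
im,K,T=snap('wrist','w5.png')
plan((.514,-.191,.24,58))
E
```

```text
[-446.8, -98.7, 2.8] [0.1, -0.1, 37.3] rows>=7.3
t 18.45 pos [0.5707 0.2631 0.2433] rpy [179.9  -0.   95.3] F [ 0.8  0.  -1.2] w 0.0661 q6 0.25
```

>>> move_arm --targets '[[[-447,-99,0],[0,0,37.3],0.4],[[-447,-99,0],[0,0,37.3],0.4],[[-447,-99,0],[0,0,37.3],0.4],[[-447,-99,0],[0,0,37.3],0.4],[[-447,-99,0],[0,0,37.3],0.4],[[-447,-99,0],[0,0,37.3],0.4],[[-447,-99,0],[0,0,37.3],0.4],[[-447,-99,0],[0,0,37.3],0.4],[[-447,-99,0],[0,0,37.3],0.4],[[-447,-99,0],[0,0,37.3],0.4],[[-447,-99,0],[0,0,37.3],0.4]]'

```text
time: 19.82
tool_pos: [0.5137, -0.1896, 0.2424]
ee_rot: [-3.141, -0.0, 1.015]
wrist_force: [0.6, 0.8, 0.7]
width: 0.0657
```

```bash
python3 - <<'E'
from h import *
im,K,T=snap('wrist','w6.png')
for s in shoes(im,K,T): plan((s[0],s[1],.006,s[2]))
E
```

```text
shoe 513 -191 L52 W29 ang58 px [279. 186.]
[-1.5, 0.6, 236.6] [0.0, -0.0, 0.5] rows>=3.8
t 19.875 pos [ 0.5137 -0.1898  0.2426] rpy [180.   -0.   58.2] F [ 0.1 -0.1 -0.1] w 0.0659 q6 0.1
```

View pics/w6.png

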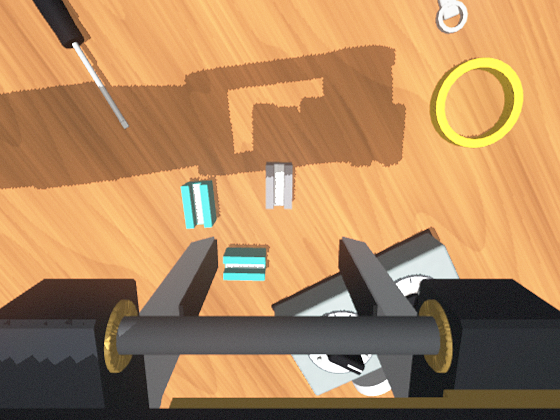

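The shoe at (279,186) is now the last grey one on the bench. The left finger clears the turquoise piece at (198,205), and I'll narrow the opening a bit.

>>> move_arm --targets '[[[-1.5,0.5,60],[0,0,0.5],0.2],[[-1.5,0.5,120],[0,0,0.5],0.2],[[-1.5,0.5,180],[0,0,0.5],0.2],[[-1.5,0.5,220],[0,0,0.5],0.2],[[-1.5,0.5,236],[0,0,0.5],0.2],[[-1.5,0.5,236],[0,0,0.5],0.2],[[-1.5,0.5,236],[0,0,0.5],-1],[[-1.5,0.5,236],[0,0,0.5],-1],[[-1.5,0.5,236],[0,0,0.5],-1],[[-1.5,0.5,236],[0,0,0.5],-1],[[-1.5,0.5,236],[0,0,0.5],-1],[[-1.5,0.5,190],[0,0,0.5],-1],[[-1.5,0.5,130],[0,0,0.5],-1],[[-1.5,0.5,70],[0,0,0.5],-1],[[-1.5,0.5,45],[0,0,0.5],-1],[[-1.5,0.5,45],[0,0,0.5],-1]]'

```text
time: 21.88
tool_pos: [0.514, -0.1936, 0.1999]
ee_rot: [3.136, -0.001, 1.004]
wrist_force: [0.5, 0.2, -1.4]
width: 0.0298
```

```bash
python3 - <<'E'
from h import *
plan(D(.08,-.082,.2),D(.08,-.082,.033))
E
```

```text
[354.4, -149.2, -0.7] [0.3, 0.1, -37.8] rows>=6.2
[354.3, -150.1, 166.3] [0.3, 0.1, -37.8] rows>=2.7
t 21.875 pos [ 0.514  -0.1936  0.1999] rpy [179.7  -0.   57.5] F [ 0.5  0.2 -1.4] w 0.0298 q6 0.1
```

>>> move_arm --targets '[[[50,-21,0],[0,0,-5],-1],[[102,-43,0],[0,0,-10],-1],[[154,-65,0],[0,0,-16],-1],[[206,-87,0],[0,0,-22],-1],[[258,-109,0],[0,0,-28],-1],[[310,-131,0],[0,0,-34],-1],[[354,-149,0],[0,0,-37.8],-1],[[354,-149,0],[0,0,-37.8],-1],[[354,-149,0],[0,0,-37.8],-1],[[354,-149,55],[0,0,-37.8],-1],[[354,-149,110],[0,0,-37.8],-1],[[354,-149,150],[0,0,-37.8],-1],[[354,-149,164],[0,0,-37.8],-1],[[354,-149,164],[0,0,-37.8],-1]]'

```text
time: 23.62
tool_pos: [0.5776, 0.1845, 0.0337]
ee_rot: [3.141, 0.0, 1.662]
wrist_force: [0.5, 1.2, -0.6]
width: 0.0296
```

>>> move_arm --targets '[[[0,0,0],[0,0,0],0.4],[[0,0,0],[0,0,0],0.4],[[0,0,0],[0,0,0],0.4],[[0,0,-60],[0,0,0],0.4],[[0,0,-120],[0,0,0],0.4],[[0,0,-180],[0,0,0],0.4],[[0,0,-210],[0,0,0],0.4],[[0,0,-210],[0,0,0],0.4]]'

```text
time: 24.62
tool_pos: [0.5787, 0.1861, 0.2475]
ee_rot: [3.134, -0.001, 1.664]
wrist_force: [1.4, -0.5, -0.0]
width: 0.0661
```

```bash
python3 - <<'E'
from h import *
plan((.42,.2,.25,95.3))
E
```

```text
[28.6, -156.7, -3.7] [0.4, -0.1, 0.0] rows>=2.5
t 24.625 pos [0.5787 0.1861 0.2475] rpy [ 1.796e+02 -1.000e-01  9.530e+01] F [ 1.4 -0.5 -0. ] w 0.0661 q6 0.12
```

>>> move_arm --targets '[[[40,-180,0],[0,0,0],-0.4],[[40,-180,0],[0,0,0],-0.4],[[40,-180,0],[0,0,0],-0.4],[[40,-180,0],[0,0,0],-0.4],[[40,-180,0],[0,0,0],-0.4],[[40,-180,0],[0,0,0],-0.4]]'

```text
time: 25.38
tool_pos: [0.3953, 0.2086, 0.2425]
ee_rot: [-3.14, 0.001, 1.663]
wrist_force: [-0.7, 0.1, 0.1]
width: 0.0283
```

```bash
python3 - <<'E'
from h import *
im,K,T=snap('wrist','w7.png'); snap('top','top2.png')
plan((.4355,.2548,.12,95.3),(.4355,.2548,.046,95.3))
a=cv2.imread('pics/w7.png');b=cv2.imread('pics/top2.png');cv2.imwrite('pics/v7.png',cv2.resize(np.hstack([a,b]),(800,300)))
print(w2px(K,T,[(.4355,.2548,.062)]))
E
```

```text
[42.4, 44.3, 122.8] [-0.1, 0.0, -0.0] rows>=2.2
[42.4, 44.4, 196.8] [-0.1, 0.0, -0.0] rows>=1.2
t 25.475 pos [0.3954 0.2086 0.2428] rpy [-179.9    0.    95.3] F [-0.1  0.1 -0.1] w 0.028 q6 0.27
[[322.04919953 148.75329026]]
```

View pics/v7.png

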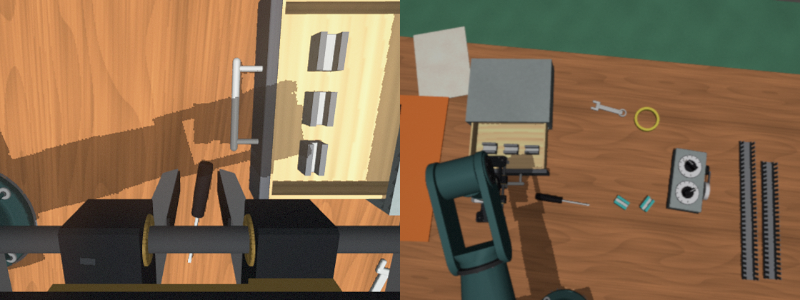

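All three shoes stand in the drawer. The handle is slightly further in than recorded, at x≈236 against the predicted 230 in the view, so I'll measure it.

```bash
python3 - <<'E'
from h import *
im,K,T=load('w7')
for y in (120,150,180):
    r=im[y,300:360].astype(int).sum(1); s=np.where(r>0)[0]; print(y, r.tolist())
for uv in [(330,148)]: print(px2w(K,T,uv,.062))
E
```

```text
120 [433, 433, 406, 402, 427, 465, 474, 460, 449, 446, 441, 425, 425, 426, 428, 441, 447, 451, 447, 440, 439, 444, 442, 443, 381, 476, 590, 651, 671, 705, 708, 693, 664, 630, 549, 383, 292, 264, 412, 412, 397, 402, 402, 415, 432, 422, 445, 476, 475, 472, 454, 448, 458, 464, 483, 315, 202, 182, 203, 197]
150 [262, 288, 293, 292, 306, 283, 279, 272, 259, 272, 280, 293, 281, 290, 294, 277, 268, 268, 273, 282, 272, 284, 309, 271, 292, 351, 394, 400, 418, 456, 438, 421, 407, 385, 298, 254, 249, 264, 278, 276, 294, 293, 291, 297, 304, 301, 276, 292, 291, 299, 301, 288, 304, 296, 188, 166, 137, 164, 158, 155]
180 [285, 272, 271, 267, 243, 253, 270, 287, 290, 277, 260, 265, 268, 257, 272, 295, 294, 296, 281, 272, 280, 276, 257, 287, 343, 390, 393, 419, 444, 445, 421, 392, 381, 300, 280, 291, 282, 282, 280, 296, 289, 280, 292, 298, 295, 305, 305, 304, 274, 259, 252, 279, 224, 153, 149, 152, 154, 158, 142, 136]
[[0.44344349 0.25628828 0.062     ]]
```

>>> move_arm --targets '[[[42,50,60],[0,0,0],-0.4],[[42,50,120],[0,0,0],-0.4],[[42,50,120],[0,0,0],-0.4],[[42,50,160],[0,0,0],-0.4],[[42,50,197],[0,0,0],-0.4],[[42,50,197],[0,0,0],-0.4],[[42,50,197],[0,0,0],-1],[[42,50,197],[0,0,0],-1],[[42,50,197],[0,0,0],-1],[[42,50,197],[0,0,0],-1]]'

```text
time: 26.72
tool_pos: [0.4422, 0.256, 0.0492]
ee_rot: [3.136, -0.001, 1.664]
wrist_force: [-0.2, 0.3, 6.0]
width: 0.0101
```

```bash
python3 - <<'E'
from h import *
plan((.6071,.2709,.047,95.3))
E
```

```text
[-0.4, 165.6, 3.1] [0.3, -0.1, 0.0] rows>=2.6
t 26.725 pos [0.4422 0.256  0.0492] rpy [ 1.797e+02 -1.000e-01  9.530e+01] F [-0.2  0.3  6. ] w 0.0101 q6 0.32
```

>>> move_arm --targets '[[[0,15,0],[0,0,0],-1],[[0,30,0],[0,0,0],-1],[[0,45,0],[0,0,0],-1],[[0,60,0],[0,0,0],-1],[[0,75,0],[0,0,0],-1],[[0,90,0],[0,0,0],-1],[[0,105,0],[0,0,0],-1],[[0,120,0],[0,0,0],-1],[[0,135,0],[0,0,0],-1],[[0,147,0],[0,0,0],-1],[[0,155,0],[0,0,0],-1],[[0,160,0],[0,0,0],-1],[[0,164,0],[0,0,0],-1],[[0,164,0],[0,0,0],-1]]'

```text
time: 28.48
tool_pos: [0.6054, 0.2713, 0.0493]
ee_rot: [3.137, -0.002, 1.664]
wrist_force: [0.4, 0.7, 5.6]
width: 0.01
```

>>> move_arm --targets '[[[0,1,0],[0,0,0],-1],[[0,2,0],[0,0,0],-1],[[0,3,0],[0,0,0],-1],[[0,3,0],[0,0,0],-1]]'

```text
time: 28.98
tool_pos: [0.6077, 0.2715, 0.0493]
ee_rot: [3.138, -0.001, 1.664]
wrist_force: [-1.0, 0.5, 5.5]
width: 0.01
```

>>> move_arm --targets '[[[0,1,0],[0,0,0],-1],[[0,2,0],[0,0,0],-1],[[0,3,0],[0,0,0],-1],[[0,3,0],[0,0,0],-1]]'

```text
time: 29.48
tool_pos: [0.6098, 0.2717, 0.0493]
ee_rot: [3.14, -0.001, 1.664]
wrist_force: [-2.4, -0.8, 6.4]
width: 0.0103
```

>>> move_arm --targets '[[[0,1,0],[0,0,0],-1],[[0,2,0],[0,0,0],-1],[[0,2,0],[0,0,0],-1]]'

```text
time: 29.85
tool_pos: [0.6098, 0.2717, 0.0493]
ee_rot: [-3.139, -0.001, 1.664]
wrist_force: [-7.6, -1.0, 9.7]
width: 0.0095
```

The drawer met its stop. I'll release and go to the meter.

>>> move_arm --targets '[[[0,-2,0],[0,0,0],-0.4],[[0,-2,0],[0,0,0],-0.4],[[0,-2,0],[0,0,0],-0.4],[[0,-2,-60],[0,0,0],-0.4],[[0,-2,-120],[0,0,0],-0.4],[[0,-2,-180],[0,0,0],-0.4],[[0,-2,-220],[0,0,0],-0.4],[[0,-2,-220],[0,0,0],-0.4]]'

```text
time: 30.85
tool_pos: [0.6112, 0.2715, 0.2718]
ee_rot: [3.132, -0.002, 1.664]
wrist_force: [-0.1, -0.6, -0.3]
width: 0.0285
```

```bash
python3 - <<'E'
from h import *
plan((.522,-.38,.29,86))
E
```

```text
[-640.4, -149.0, -21.1] [0.5, -0.2, 9.3] rows>=10.5
t 30.85 pos [0.6112 0.2715 0.2718] rpy [ 1.795e+02 -1.000e-01  9.530e+01] F [-0.1 -0.6 -0.3] w 0.0285 q6 0.24
```

>>> move_arm --targets '[[[-640,-149,-20],[0.5,-0.2,9.3],0],[[-640,-149,-20],[0.5,-0.2,9.3],0],[[-640,-149,-20],[0.5,-0.2,9.3],0],[[-640,-149,-20],[0.5,-0.2,9.3],0],[[-640,-149,-20],[0.5,-0.2,9.3],0],[[-640,-149,-20],[0.5,-0.2,9.3],0],[[-640,-149,-20],[0.5,-0.2,9.3],0],[[-640,-149,-20],[0.5,-0.2,9.3],0],[[-640,-149,-20],[0.5,-0.2,9.3],0],[[-640,-149,-20],[0.5,-0.2,9.3],0],[[-640,-149,-20],[0.5,-0.2,9.3],0],[[-640,-149,-20],[0.5,-0.2,9.3],0],[[-640,-149,-20],[0.5,-0.2,9.3],0],[[-640,-149,-20],[0.5,-0.2,9.3],0]]'

```text
time: 32.6
tool_pos: [0.521, -0.3784, 0.2863]
ee_rot: [-3.133, 0.004, 1.503]
wrist_force: [-0.1, 0.4, 0.1]
width: 0.0469
```

```bash
python3 - <<'E'
from h import *
im,K,T=snap('wrist','w8.png')
print(w2px(K,T,[(.476,-.387,.055),(.569,-.394,.055)]))
plan()
u=w2px(K,T,[(.522,-.39,.055)])[0].astype(int); print(u)
x0=max(0,u[0]-133);y0=max(0,u[1]-100); print(x0,y0)
cv2.imwrite('pics/w8c.png',cv2.resize(im[y0:y0+200,x0:x0+266,::-1],None,fx=3,fy=3,interpolation=cv2.INTER_CUBIC))
E
```

```text
[[242.82752566 190.39334635]
 [320.97026835 191.08189786]]
t 32.65 pos [ 0.5211 -0.3785  0.2865] rpy [-179.5    0.2   86.1] F [-0.4  0.1  0.2] w 0.0467 q6 -0.65
[281 190]
148 90
```

View pics/w8c.png

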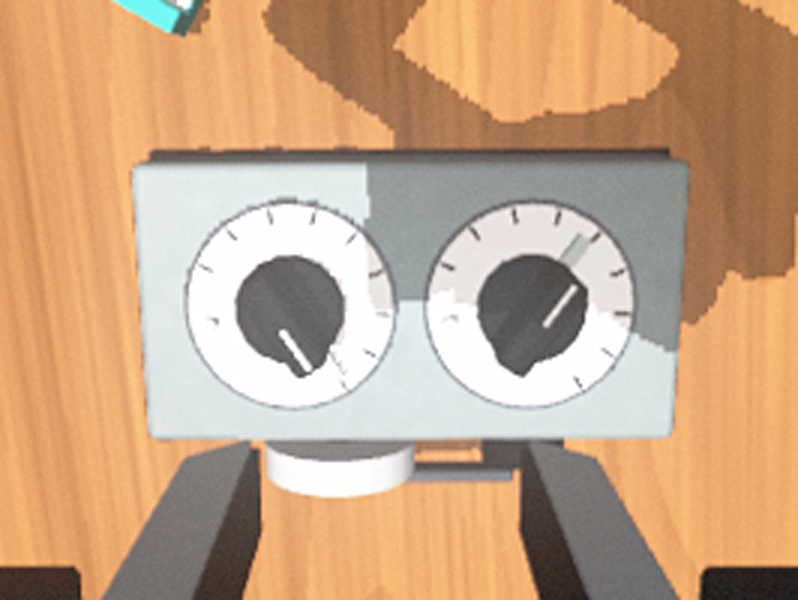

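View reads as image right = +x and up = +y. The far knob's pointer points up-right at about (578,245), roughly +53°, and the near one's points down-right at about (340,370), roughly −55°. The stop pins are at the left, at (213,320) and (452,318).

```bash
python3 - <<'E'
from h import *
im,K,T=load('w8')
q=lambda u,v:(148+u/3,90+v/3)
C=px2w(K,T,[q(291,304),q(530.5,304.5)],.052); print(C, np.linalg.norm(C[1]-C[0]), np.degrees(np.arctan2(*(C[1]-C[0])[[1,0]])))
for a,b,z in [((283,332),(310,375),.09),((545,325),(577,287),.09),((530.5,304.5),(578,245),.06),((291,304),(340,370),.053)]:
    P=px2w(K,T,[q(*a),q(*b)],z); d=P[1]-P[0]; print(P[:,:2].round(4).tolist(),'ang',np.degrees(np.arctan2(d[1],d[0])))
    print(' rel near/far', (P[:,:2]-C[0,:2]).round(4).tolist(),(P[:,:2]-C[1,:2]).round(4).tolist())
plan((C[1,0],C[1,1],.15,51),(C[1,0],C[1,1],.064,51))
E
```

```text
[[ 0.47813249 -0.38890026  0.052     ]
 [ 0.57391255 -0.39544821  0.052     ]] 0.09600361911069866 -3.910906020660198
[[0.4787, -0.3917], [0.4872, -0.4086]] ang -63.42677405908994
 rel near/far [[0.0006, -0.0028], [0.0091, -0.0197]] [[-0.0952, 0.0038], [-0.0867, -0.0132]]
[[0.5746, -0.3954], [0.5866, -0.382]] ang 48.03268106751805
 rel near/far [[0.0965, -0.0065], [0.1085, 0.0069]] [[0.0007, 0.0001], [0.0127, 0.0134]]
[[0.573, -0.3938], [0.5922, -0.3715]] ang 49.30241867122211
 rel near/far [[0.0949, -0.0049], [0.114, 0.0174]] [[-0.0009, 0.0017], [0.0182, 0.024]]
[[0.4783, -0.3887], [0.4957, -0.4173]] ang -58.63941136113885
 rel near/far [[0.0001, 0.0002], [0.0175, -0.0284]] [[-0.0957, 0.0067], [-0.0783, -0.0218]]
[-12.8, 55.0, 136.1] [-0.4, 0.4, 35.1] rows>=3.3
[-12.5, 55.7, 222.1] [-0.4, 0.4, 35.1] rows>=1.4
t 32.65 pos [ 0.5211 -0.3785  0.2865] rpy [-179.5    0.2   86.1] F [-0.4  0.1  0.2] w 0.0467 q6 -0.65
```

>>> move_arm --targets '[[[-13,55,70],[-0.4,0.4,10],-0.2],[[-13,55,110],[-0.4,0.4,20],-0.2],[[-13,55,136],[-0.4,0.4,30],-0.2],[[-13,55,136],[-0.4,0.4,37.6],-0.2],[[-13,55,136],[-0.4,0.4,37.6],-0.2],[[-13,55,136],[-0.4,0.4,37.6],-0.2]]'

```text
time: 33.4
tool_pos: [0.574, -0.3969, 0.1513]
ee_rot: [3.139, -0.001, 0.848]
wrist_force: [-1.0, 0.5, 0.6]
width: 0.0374
```

```bash
python3 - <<'E'
from h import *
plan((.5739,-.3954,.064,48.5))
E
```

```text
[1.0, -1.2, 87.3] [0.1, -0.0, 0.1] rows>=1.4
t 33.4 pos [ 0.574  -0.3969  0.1513] rpy [179.9  -0.   48.6] F [-1.   0.5  0.6] w 0.0374 q6 0.04
```

>>> move_arm --targets '[[[1,-1,40],[0,0,0],-0.2],[[1,-1,70],[0,0,0],-0.2],[[1,-1,87],[0,0,0],-0.2],[[1,-1,87],[0,0,0],-0.2],[[1,-1,87],[0,0,0],-1],[[1,-1,87],[0,0,0],-1],[[1,-1,87],[0,0,0],-1],[[1,-1,87],[0,0,0],-1]]'

```text
time: 34.4
tool_pos: [0.5737, -0.3962, 0.0642]
ee_rot: [3.14, -0.0, 0.845]
wrist_force: [0.2, 0.3, 3.3]
width: 0.0135
```

>>> move_arm --targets '[[[0,0,0],[0,0,-8],-1],[[0,0,0],[0,0,-16],-1],[[0,0,0],[0,0,-24],-1],[[0,0,0],[0,0,-32],-1],[[0,0,0],[0,0,-40],-1],[[0,0,0],[0,0,-48],-1],[[0,0,0],[0,0,-56],-1],[[0,0,0],[0,0,-64],-1],[[0,0,0],[0,0,-72],-1],[[0,0,0],[0,0,-80],-1],[[0,0,0],[0,0,-88],-1],[[0,0,0],[0,0,-96],-1],[[0,0,0],[0,0,-104],-1],[[0,0,0],[0,0,-112],-1],[[0,0,0],[0,0,-120],-1],[[0,0,0],[0,0,-120],-1],[[0,0,0],[0,0,-120],-1]]'

```text
time: 36.52
tool_pos: [0.5741, -0.396, 0.0642]
ee_rot: [-3.141, 0.003, 2.938]
wrist_force: [1.8, 1.0, 4.4]
width: 0.0137
```

```bash
python3 - <<'E'
from h import *
plan((.5739,-.3954,.064,176.1)); print(status.get_obs()['wrist_torque'],status.get_obs()['joint_torque'][5])
E
```

```text
[0.3, 0.6, 0.2] [-0.0, 0.1, -7.8] rows>=0.7
t 36.525 pos [ 0.5741 -0.396   0.0642] rpy [-180.     0.2  168.3] F [1.8 1.  4.4] w 0.0137 q6 -2.05
[ 0.20447153 -0.25447552  0.09522925] 0.03651066217571497
```

>>> move_arm --targets '[[[0,0,0],[0,0,-3],-1],[[0,0,0],[0,0,-6],-1],[[0,0,0],[0,0,-8],-1],[[0,0,0],[0,0,-10],-1],[[0,0,0],[0,0,-10],-1]]'

```text
time: 37.15
tool_pos: [0.5739, -0.3959, 0.0641]
ee_rot: [-3.141, 0.002, 3.111]
wrist_force: [1.2, 1.2, 5.4]
width: 0.0139
```

```bash
python3 - <<'E'
from h import *
plan(); print(status.get_obs()['wrist_torque'],status.get_obs()['joint_torque'][5])
E
```

```text
t 37.15 pos [ 0.5739 -0.3959  0.0641] rpy [-1.800e+02  1.000e-01  1.783e+02] F [1.2 1.2 5.4] w 0.0139 q6 -2.23
[ 0.29757948 -0.21256085 -0.5413928 ] -0.6323721818625927
```

The torque rose to 0.54 N m at 176–178°, so the far knob is on its stop. Release and go to the near knob.

>>> move_arm --targets '[[[0,0,0],[0,0,0],-0.2],[[0,0,0],[0,0,0],-0.2],[[0,0,0],[0,0,0],-0.2],[[0,0,-50],[0,0,0],-0.2],[[0,0,-100],[0,0,0],-0.2],[[0,0,-100],[0,0,0],-0.2]]'

```text
time: 37.9
tool_pos: [0.5753, -0.3977, 0.1698]
ee_rot: [-3.135, 0.009, 3.114]
wrist_force: [-0.3, -0.7, 0.1]
width: 0.0377
```

```bash
python3 - <<'E'
from h import *
plan((.4781,-.3892,.164,58),(.4781,-.3892,.164,-64))
E
```

```text
[97.5, 5.9, 4.9] [0.3, 0.7, 120.4] rows>=11.3
[97.5, 5.9, 4.9] [-0.8, -0.1, -117.6] rows>=11.4
t 37.9 pos [ 0.5753 -0.3977  0.1698] rpy [-179.6    0.5  178.4] F [-0.3 -0.7  0.1] w 0.0377 q6 -2.23
```

>>> move_arm --targets '[[[20,1,0],[0,0,10],-0.2],[[40,2,0],[0,0,20],-0.2],[[60,4,0],[0,0,30],-0.2],[[80,5,0],[0,0,40],-0.2],[[97,6,0],[0,0,50],-0.2],[[97,6,0],[0,0,60],-0.2],[[97,6,0],[0,0,70],-0.2],[[97,6,0],[0,0,80],-0.2],[[97,6,0],[0,0,90],-0.2],[[97,6,0],[0,0,100],-0.2],[[97,6,0],[0,0,110],-0.2],[[97,6,0],[0.3,0.7,120],-0.2],[[97,6,0],[0.3,0.7,120],-0.2]]'

```text
time: 39.52
tool_pos: [0.476, -0.3869, 0.1614]
ee_rot: [-3.128, -0.002, 1.022]
wrist_force: [0.5, 0.9, 0.1]
width: 0.0376
```

>>> move_arm --targets '[[[0,0,0],[0,0,10],-0.2],[[0,0,0],[0,0,20],-0.2],[[0,0,0],[0,0,30],-0.2],[[0,0,0],[0,0,40],-0.2],[[0,0,0],[0,0,50],-0.2],[[0,0,0],[0,0,60],-0.2],[[0,0,0],[0,0,70],-0.2],[[0,0,0],[0,0,80],-0.2],[[0,0,0],[0,0,90],-0.2],[[0,0,0],[0,0,100],-0.2],[[0,0,0],[0,0,110],-0.2],[[0,0,0],[0,0,120],-0.2],[[0,0,0],[0,0,122],-0.2],[[0,0,0],[0,0,122],-0.2]]'

```text
time: 41.28
tool_pos: [0.4763, -0.387, 0.1625]
ee_rot: [3.137, 0.011, -1.106]
wrist_force: [1.0, -0.3, 0.0]
width: 0.0374
```

```bash
python3 - <<'E'
from h import *
plan((.4781,-.3892,.064,-63.5))
E
```

```text
[3.8, -1.1, 98.5] [0.3, 0.6, 0.1] rows>=1.6
t 41.275 pos [ 0.4763 -0.387   0.1625] rpy [179.7   0.6 -63.4] F [ 1.  -0.3  0. ] w 0.0374 q6 1.9
```

>>> move_arm --targets '[[[3,-1,45],[0.3,0.6,0],-0.2],[[3,-1,80],[0.3,0.6,0],-0.2],[[3,-1,98],[0.3,0.6,0],-0.2],[[3,-1,98],[0.3,0.6,0],-0.2],[[3,-1,98],[0.3,0.6,0],-1],[[3,-1,98],[0.3,0.6,0],-1],[[3,-1,98],[0.3,0.6,0],-1],[[3,-1,98],[0.3,0.6,0],-1]]'

```text
time: 42.28
tool_pos: [0.478, -0.3899, 0.0667]
ee_rot: [-3.141, -0.003, -1.11]
wrist_force: [-2.8, -2.2, 5.4]
width: 0.0139
```

>>> move_arm --targets '[[[0,0,0],[0,0,-8],-1],[[0,0,0],[0,0,-16],-1],[[0,0,0],[0,0,-24],-1],[[0,0,0],[0,0,-32],-1],[[0,0,0],[0,0,-40],-1],[[0,0,0],[0,0,-48],-1],[[0,0,0],[0,0,-56],-1],[[0,0,0],[0,0,-64],-1],[[0,0,0],[0,0,-72],-1],[[0,0,0],[0,0,-80],-1],[[0,0,0],[0,0,-88],-1],[[0,0,0],[0,0,-96],-1],[[0,0,0],[0,0,-104],-1],[[0,0,0],[0,0,-112],-1],[[0,0,0],[0,0,-120],-1],[[0,0,0],[0,0,-120],-1]]'

```text
time: 44.28
tool_pos: [0.478, -0.3901, 0.0667]
ee_rot: [3.138, 0.001, 0.985]
wrist_force: [-2.3, -2.1, 4.9]
width: 0.0136
```

Now yaw 56.4°. I need about 120° more, and will go 112° before closing on the stop.

>>> move_arm --targets '[[[0,0,0],[0,0,-8],-1],[[0,0,0],[0,0,-16],-1],[[0,0,0],[0,0,-24],-1],[[0,0,0],[0,0,-32],-1],[[0,0,0],[0,0,-40],-1],[[0,0,0],[0,0,-48],-1],[[0,0,0],[0,0,-56],-1],[[0,0,0],[0,0,-64],-1],[[0,0,0],[0,0,-72],-1],[[0,0,0],[0,0,-80],-1],[[0,0,0],[0,0,-88],-1],[[0,0,0],[0,0,-96],-1],[[0,0,0],[0,0,-104],-1],[[0,0,0],[0,0,-112],-1],[[0,0,0],[0,0,-112],-1]]'

```text
time: 46.15
tool_pos: [0.4782, -0.39, 0.0667]
ee_rot: [-3.139, 0.003, 2.939]
wrist_force: [-1.8, -0.2, 4.4]
width: 0.014
```

>>> move_arm --targets '[[[0,0,0],[0,0,-3],-1],[[0,0,0],[0,0,-6],-1],[[0,0,0],[0,0,-8],-1],[[0,0,0],[0,0,-10],-1],[[0,0,0],[0,0,-10],-1]]'

```text
time: 46.78
tool_pos: [0.4781, -0.39, 0.0667]
ee_rot: [-3.139, 0.003, 3.111]
wrist_force: [-2.1, -1.2, 5.9]
width: 0.0138
```

```bash
python3 - <<'E'
from h import *
plan(); print(status.get_obs()['wrist_torque'],status.get_obs()['joint_torque'][5])
E
```

```text
t 46.775 pos [ 0.4781 -0.39    0.0667] rpy [-1.799e+02  1.000e-01  1.783e+02] F [-2.1 -1.2  5.9] w 0.0138 q6 -2.32
[-0.14603157  0.47629    -0.57444768] -0.6515211425721645
```

The stop was reached the same way. Release, lift and look.

>>> move_arm --targets '[[[0,0,0],[0,0,0],-0.2],[[0,0,0],[0,0,0],-0.2],[[0,0,0],[0,0,0],-0.2],[[0,0,-50],[0,0,0],-0.2],[[0,0,-110],[0,0,0],-0.2],[[0,0,-170],[0,0,0],-0.2],[[0,0,-220],[0,0,0],-0.2],[[0,0,-220],[0,0,0],-0.2]]'

```text
time: 47.78
tool_pos: [0.4791, -0.3898, 0.2912]
ee_rot: [-3.134, 0.009, 3.114]
wrist_force: [-0.0, 0.3, 0.1]
width: 0.0376
```

```bash
python3 - <<'E'
from h import *
plan((.522,-.38,.29,86))
E
```

```text
[-42.6, 11.0, 1.6] [0.1, 0.8, 92.4] rows>=8.6
t 47.775 pos [ 0.4791 -0.3898  0.2912] rpy [-179.6    0.5  178.4] F [-0.   0.3  0.1] w 0.0376 q6 -2.32
```

>>> move_arm --targets '[[[-43,11,0],[0,0,92.4],0],[[-43,11,0],[0,0,92.4],0],[[-43,11,0],[0,0,92.4],0],[[-43,11,0],[0,0,92.4],0],[[-43,11,0],[0,0,92.4],0],[[-43,11,0],[0,0,92.4],0],[[-43,11,0],[0,0,92.4],0],[[-43,11,0],[0,0,92.4],0],[[-43,11,0],[0,0,92.4],0],[[-43,11,0],[0,0,92.4],0],[[-43,11,0],[0,0,92.4],0]]'

```text
time: 49.15
tool_pos: [0.5208, -0.3787, 0.2838]
ee_rot: [-3.141, -0.001, 1.503]
wrist_force: [-0.5, 0.6, 0.8]
width: 0.0472
```

```bash
python3 - <<'E'
from h import *
im,K,T=snap('wrist','w9.png'); t,_,_=snap('top','top3.png'); plan()
u=w2px(K,T,[(.525,-.39,.055)])[0].astype(int);x0=u[0]-100;y0=u[1]-75
a=cv2.resize(im[y0:y0+150,x0:x0+200,::-1],(560,420),interpolation=cv2.INTER_CUBIC)
cv2.imwrite('pics/v9.png',cv2.resize(np.hstack([a,t[:,:,::-1]]),(800,300)))
q=lambda u,v:(x0+u/2.8,y0+v/2.8); print(x0,y0)
E
```

```text
t 49.25 pos [ 0.5209 -0.3788  0.2844] rpy [180.   -0.   86.1] F [ 0.1 -0.8  0.1] w 0.047 q6 -0.65
182 116
```

View pics/v9.png

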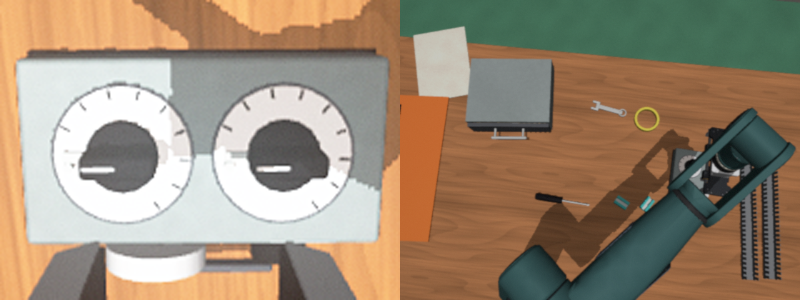

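Both pointers face the stop pins on the left, the drawer looks shut, and the tape, wrench and screwdriver are in place. I'll check the marker-line angles and the handle position numerically.

```bash
python3 - <<'E'
from h import *
im,K,T=load('w9'); g=cv2.cvtColor(im,cv2.COLOR_BGR2GRAY)
for n,c in (('near',(.478,-.3892)),('far',(.5739,-.3954))):
    # marker on bar top (z=.09): pixels within 19 mm of the axis, bright
    m=np.argwhere(g>130)[:,::-1]; P=px2w(K,T,m,.09)[:,:2]-c
    P=P[(np.hypot(*P.T)<.018)]; P=P[np.abs(P[:,1])<.007]
    if len(P)>5:
        v=cv2.fitLine(P.astype('float32'),cv2.DIST_HUBER,0,.01,.01).ravel(); print(n,len(P),'angle',np.degrees(np.arctan(v[1]/v[0])),P.min(0),P.max(0))
t,K2,T2=load('top3'); t0,_,_=load('top0')
for a in (t0,t): 
    b=a[185:203,120:190].astype(int).sum(2); print('handle row',[185+int(np.argmax(b[:,i])) for i in (20,30,40)])
# meter edges yaw from dial centres
E
```

```text
near 62 angle 1.6911105 [-0.01761473 -0.00627696] [-0.00103398  0.00191817]
far 47 angle -3.9803865 [-0.01746483 -0.0016945 ] [-0.00104168  0.00158179]
handle row [194, 194, 194]
handle row [192, 192, 192]
```

```bash
python3 - <<'E'
from h import *
im,K,T=load('w9'); g=cv2.cvtColor(im,cv2.COLOR_BGR2GRAY); c=(.478,-.3892)
m=np.argwhere(g>130)[:,::-1]; P=px2w(K,T,m,.09)[:,:2]-c
for r in (.012,.014,.016):
    Q=P[(P[:,0]>-r)&(P[:,0]<-.001)&(np.abs(P[:,1])<.0035)]; v=cv2.fitLine(Q.astype('float32'),cv2.DIST_HUBER,0,.01,.01).ravel(); print(len(Q),np.degrees(np.arctan(v[1]/v[0])),Q.mean(0))
E
```

```text
38 -2.953974 [-0.00672357 -0.00033569]
44 0.68277323 [-0.00754565 -0.00035076]
51 1.0356992 [-0.00854343 -0.00032619]
```

```bash
python3 -c "
from h import *
print(order.close_job())"
```

```text
the job is handed in; nothing more can be done
None
```

The job is done and handed in; the simulator reports no verdict. I opened the drawer and put the three grey shoes found on the bench into it (gripper widths 38, 34 and 30 mm: shoe4, shoe3 and shoe2). I then pushed the drawer shut and turned both reset knobs counter-clockwise until they stopped.

**Checks**
- **Shoes:** a picture taken just before shutting showed all three upright in the drawer. They can't be seen now that it is closed.
- **Drawer:** it was pushed until it stopped (about 8 N). The handle now sits slightly further in than at the start.
- **Knobs:** both stopped with the torque rising to about 0.55 N m, against 0.04 N m friction. The far knob's mark reads −4.0°, matching the meter's −3.9°. The near knob's mark reads −3.0° from the cleanest pixels, but wider samples gave +0.7° and +1.0°, because the white dial got into them. So the near knob's zero rests mainly on the stop torque.
- **Other items:** in the last top picture the tape, wrench and screwdriver looked unmoved, judged by eye only. The arm was clear of everything.

**Disagreement:** before shutting, the handle was about 7 mm further in than where I had released it. I measured it again before gripping it.

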